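Pop open the blue slide-dryer hatch

ROBOT

A 6-joint arm with a two-finger parallel gripper is mounted at the origin on a cart in front of the work surface, level with it; the furniture and walls round the work are solid. World frame = base frame: x ahead of the robot, y to its left, z up, the work surface at z = 0. Lengths are in m, angles in rad, forces in N, time in s.
With the tool pointing down it reaches from about 0.35 to 0.775 m from the base axis. Payload 5.5 kg.
Tool frame: the origin (TCP) lies midway between the tips of the shut fingers; the grasp point (between the pads) lies 19 mm behind it; x points along the fingers, y is the direction in which the jaws open and shut, and the axes are right-handed (so a half turn about x gives the same grasp; the last joint's range is limited). The gripper opens to 85 mm and grips with 20 to 120 N. Pads are 22 mm wide; open, the fingers measure 114 mm over their backs; the gripper's body (76 mm by 85 mm) begins 54 mm behind the grasp point. The pads swing forward as they close: fully open they stand 13 mm farther back than shut.
Start: joints at [1.141, 0.313, 0.046, 1.304, 0, 1.431], TCP at [0.164, 0.551, 0.231] pointing down, gripper open.
Joint ranges: [-2.76, 2.76], [-0.86, 1.69], [-1.03, 1.26], [-2.2, 2.34], [-1.47, 1.5], [-3.14, 3.14]. Speed limits (rad/s): [2.57, 2.57, 3.14, 3.14, 3.14, 3.14].

INTERFACE

Orientations are given as a unit quaternion [w, x, y, z].
In Python, from workcell import env, optics, order, models gives the robot as it stands. The module is installed in compiled form; this text tells all that it offers.
- The arm moves only by the tool servo_tool, never from a script. Its argument "moves" is a list of rows, each a list of 5 numbers: the shift along the tool's x, y, z in cm, then the turn about the tool's x in rad, then the closure, from -1 (fully open) to 1 (shut). A call has exactly 10 rows; each row shifts and turns the commanded pose from where the row before left it, along the tool's axes as they then stand; what a row does not reach is not made up. A row lasts 1/8 s, in which the tool goes at most 62.5 mm and 10.7 degrees, less where a joint would pass 70% of its speed; a pose out of reach is approached as far as the arm can. A call is refused whole if a number of a shift passes 6.25 or a number of a turn 0.188, either way. A call with a gripper value outside its range is refused whole. The fingers move at their own pace and stop on an object; "grip_force" is the grip in N (left out, the last holds). Time passes only in rows, so rows that do not move let the fingers close, or fill a call up. It gives the time, the measured TCP pose, the force and the opening at its end, in the units of the state.
- env.get_state(): the state, without advancing time (a new reading comes with each control period).
- optics.read_camera(name): name is "side" or "top" or "wrist"; returns a dict with "pixels" (480x640x3 uint8, blue, green, red), "vertical_fov" (degrees; the focal length in pixels is half the picture's height over the tangent of half this angle, whatever the lens; pixels are square), "cx", "cy" (the principal point, pixels), "extrinsics" (4x4, takes a point from world to camera coordinates). Camera axes: x right, y up, looking along -z (the intrinsics and any distortion apply to the point x, -y, -z); pixel columns grow to the right and rows downward; lengths in m; the calibration is good to about 2 mm. The wrist camera is an equidistant fisheye: a pixel r from the principal point sees the ray r / f radians off the axis. A picture is of the moment at which its call begins. There is no depth.
- order.hand_in(): hands the job in, once; it reports no verdict.
Trained networks look in a picture, given as the dict that the camera call returned (one of the last four; its "shot" number tells which), for a name from the list of things; names that differ only in an ending like _2 or _b are one class to them, and where a whole thing is asked for, a point or a joint stands for the part that bears it (a point fixed in the world has none). Each returns a list of dicts, best first, with "conf" (0 to 1); they miss things now and then, are a little off and sometimes report something else, mostly with a low value. They report only what shows in the picture. A call takes as long as a camera call.
- models.outline_of(name, picture): "pixels" (480x640 bool, what is visible of it) and "location" ([column, row] in pixels, amid what is visible of it).
- models.pinpoint(name, picture): "location" ([column, row] in pixels: a listed point, or the origin of a listed thing).
The state is a dict: "clock": time; "joint_pos": joint angles; "qvel": joint speeds; "tau": joint torques, N m; "tcp_pos": TCP position; "orientation": TCP orientation; "wrist_force": force on the tool from outside, world axes, zero at the start; "ft_torque": the same for the moment, N m; "finger_gap": finger opening in m.
Only numpy, scipy, OpenCV 4.12 (cv2) and the standard library are available. Lean on these libraries where they do the work, as an engineer would, in place of code of your own. Each camera call takes 0.05 s, during which the arm holds its last target.

TASK

Open the slide dryer with the blue hatch: first push the black dust cap that was left on the blue hatch sideways with a fingertip, sliding it (never lifting it) fully off the hatch onto the flat deck beside it. Then press the white mark at the front of the blue hatch gently down, once, until the latch gives, let go and keep clear while the hatch pops up, and without pushing it down again see that it stays open for a second or two before you finish. Do not disturb the orange dryer's hatch and cap or anything else standing on the bench.

Things in the scene. Friction and masses are not known exactly. Their poses are not given: they have to be found in the camera images.
- unit_blue: slide dryer with the blue hatch, fixed: white box 130 (x) x 190 (y) x 62 mm high. Origin: centre of underside; x away from its front, y to its left, z up. Blue hatch: y +2..+93, x -68..+27 mm, hinge at x +28, top 62 mm above the bench, level with the deck. Deck: y -95..0 mm, grey mat 110 x 78 mm centred at y -48; rail 4 mm high on its 3 outer edges (y -91, x +-61), none beside the hatch.
- hatch_blue (a joint): blue hatch angle, rad: 0 shut and latched, negative pressed in (stop -0.155), positive open (stop 1.15, a spring holds it there). Push-push latch: press the mark down 9 mm or more (stop at 13 mm), 5 to 8 N, and let go: the spring lifts the hatch in about 1 s, its front edge rising and swinging back. Pushed down to the stop again, it latches again.
- hatch_blue_mark (a point): centre of the white round press mark (18 mm across) on top of the blue hatch, 83 mm in front of its hinge and 13 mm behind its front edge; 62 mm above the bench while shut. Moves with the hatch.
- cap_blue: black round eyepiece dust cap, 28 mm across, 11 mm high, 12 g, loose, lying flat on the blue hatch. Origin: centre of its underside (on the hatch top, 62 mm above the bench). It slides at a light push.
- hatch_orange (a joint): angle of the other dryer's orange hatch, rad; same as the blue one. Must stay shut (0).
- unit_orange: the other slide dryer, same shape and size, with an orange hatch; fixed. Leave alone.
- cap_orange: a like black dust cap lying on the orange hatch; origin: centre of its underside. Leave alone.
- beaker: glass beaker, 56 mm across, 71 mm high, loose; origin: centre of its underside. Leave alone.
- brass_weight: small brass weight, 22 mm across, 30 mm high, loose; origin: centre of its underside. Leave alone.
- timer: white lab timer lying on its back, 62 x 68 x 19 mm, loose; origin: centre of its underside. Leave alone.
- petri_2: petri dish, 65 mm across, 14 mm high, loose; origin: centre of its underside. Leave alone.
- flask: conical flask, 66 mm across, 112 mm high, loose, at the back; origin: centre of its underside. Leave alone.

How it is judged:
By the outcome, as a careful person would: the job done as asked, in the order asked, and still so for the second after the job is handed in, with the robot touching nothing.
It also fails if it takes over 48 s, if anything falls off the work surface, if the arm or the gripper's body presses on something with over 40 N, if the wrist force passes 120 N, or if a joint passes its speed limit or range.

## Working session

There is one attempt and no reset: what is moved stays moved. The work goes in short steps, Python scripts to look and compute and a tool call to move; the robot and the scene stay as the last step left them, time stands still between calls to the robot, and variables do not carry over. Pictures are saved under pics/ and viewed, and the job is handed in when it is done.

Besides the shell and the picture viewer there is one more tool, called after "Request:" by a JSON object that holds its "method" and its "body", one argument or row to a line. servo_tool: Moves the arm, as the interface text tells. Its arguments: {"type":"object","properties":{"moves":{"type":"array"},"grip_force":{"type":"number"}},"required":["moves"]}

```bash
mkdir -p pics; cat > h.py <<'E'
import numpy as np, cv2
from workcell import env, optics, order, models
def K(p):
    f=240/np.tan(np.radians(p["vertical_fov"])/2); return f,p["cx"],p["cy"]
def ray(p,uv):
    f,cx,cy=K(p); E=np.array(p["extrinsics"]); R=E[:3,:3];t=E[:3,3]
    d=np.array([(uv[0]-cx)/f,-(uv[1]-cy)/f,-1.]); return -R.T@t, R.T@d
def onz(p,uv,z):
    o,d=ray(p,uv); return o+d*(z-o[2])/d[2]
def proj(p,X):
    f,cx,cy=K(p); E=np.array(p["extrinsics"]); c=E[:3,:3]@np.array(X)+E[:3,3]
    return cx+f*c[0]/-c[2], cy+f*(-c[1])/-c[2]
E
python3 - <<'E'
from h import *
s=env.get_state(); print({k:np.round(v,3) for k,v in s.items()})
for n in ["top","side"]:
    p=optics.read_camera(n); cv2.imwrite(f"pics/{n}0.png",p["pixels"]); print(n,[k for k in p],p["vertical_fov"],p["cx"],p["cy"],np.round(p["extrinsics"],3).tolist())
    for nm,z in [("hatch_blue_mark",.062),("cap_blue",.062),("unit_blue",0),("cap_orange",.062),("unit_orange",0),("beaker",0),("brass_weight",0),("timer",0),("petri_2",0),("flask",0)]:
        for r in models.pinpoint(nm,p)[:3]:
            print(nm,round(r["conf"],2),np.round(r["location"],1),np.round(onz(p,r["location"],z),3))
E
```

```text
{'clock': np.float64(0.0), 'joint_pos': array([ 1.141,  0.314,  0.045,  1.304, -0.   ,  1.431]), 'qvel': array([-0.002, -0.   ,  0.002, -0.   , -0.   ,  0.001]), 'tau': array([-0.0000e+00, -4.8063e+01,  2.9853e+01,  1.9000e-02, -0.0000e+00,
       -0.0000e+00]), 'tcp_pos': array([0.164, 0.551, 0.23 ]), 'orientation': array([ 0.7  ,  0.101,  0.7  , -0.103]), 'wrist_force': array([0.437, 0.816, 1.21 ]), 'ft_torque': array([ 0.011,  0.002, -0.029]), 'finger_gap': np.float64(0.085)}
top ['pixels', 'vertical_fov', 'cx', 'cy', 'extrinsics', 'shot'] 46.878638159123724 320.9517832213693 241.6484600213339 [[0.01, -1.0, 0.01, -0.034], [0.998, 0.01, 0.058, -0.58], [-0.058, 0.009, 0.998, -1.707], [0.0, 0.0, 0.0, 1.0]]
hatch_blue_mark 0.55 [399.8 306.7] [ 0.383 -0.267  0.062]
cap_blue 0.63 [398.7 290.4] [ 0.432 -0.264  0.062]
unit_blue 0.74 [410.6 288.2] [ 0.438 -0.31   0.   ]
cap_orange 0.47 [234.4 290.1] [0.428 0.232 0.062]
unit_orange 0.85 [254.6 281.4] [0.454 0.179 0.   ]
unit_orange 0.33 [489.9 294.9] [ 0.419 -0.559  0.   ]
beaker 0.85 [328.6 302.8] [ 0.39  -0.054  0.   ]
brass_weight 0.6 [1
[... 202 characters left out ...]
  0.161 0.   ]
side ['pixels', 'vertical_fov', 'cx', 'cy', 'extrinsics', 'shot'] 49.4883099191171 318.8370910639963 233.86801038577832 [[0.966, -0.258, 0.001, -0.571], [0.162, 0.61, 0.776, -0.127], [-0.2, -0.749, 0.631, -1.458], [0.0, 0.0, 0.0, 1.0]]
hatch_blue_mark 0.67 [262.8 306.6] [ 0.375 -0.267  0.062]
cap_blue 0.57 [283.1 302.6] [ 0.427 -0.267  0.062]
cap_orange 0.46 [254.7 193.4] [0.437 0.226 0.062]
unit_orange 0.73 [263.1 213.9] [0.455 0.193 0.   ]
beaker 0.93 [260.1 258.7] [ 0.407 -0.02   0.   ]
brass_weight 0.6 [232.2 184.2] [0.381 0.392 0.   ]
timer 0.63 [308.1 414.5] [ 0.42  -0.548  0.   ]
petri_2 0.62 [249.4 157.5] [0.467 0.556 0.   ]
flask 0.49 [357.8 203.2] [0.771 0.171 0.   ]
```

View pics/top0.png

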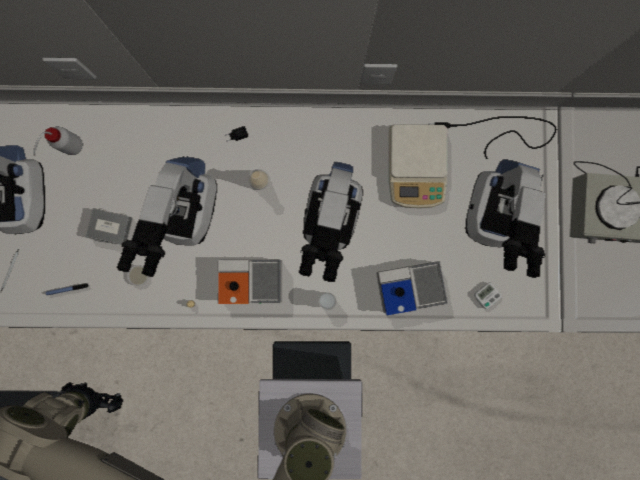

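View pics/side0.png

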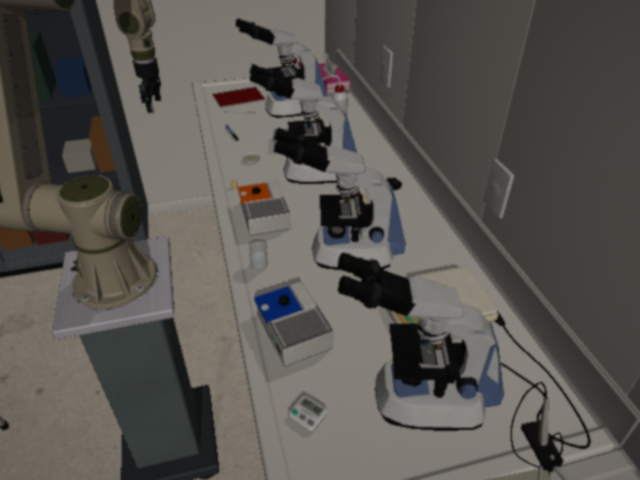

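```bash
python3 -c "
import cv2
a=cv2.imread('pics/top0.png')[250:330,360:460];b=cv2.imread('pics/side0.png')[260:350,220:340]
cv2.imwrite('pics/t0z.png',cv2.resize(a,None,fx=7,fy=7,interpolation=cv2.INTER_CUBIC));cv2.imwrite('pics/s0z.png',cv2.resize(b,None,fx=6,fy=6,interpolation=cv2.INTER_CUBIC))"
```

```text
(no output)
```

View pics/t0z.png

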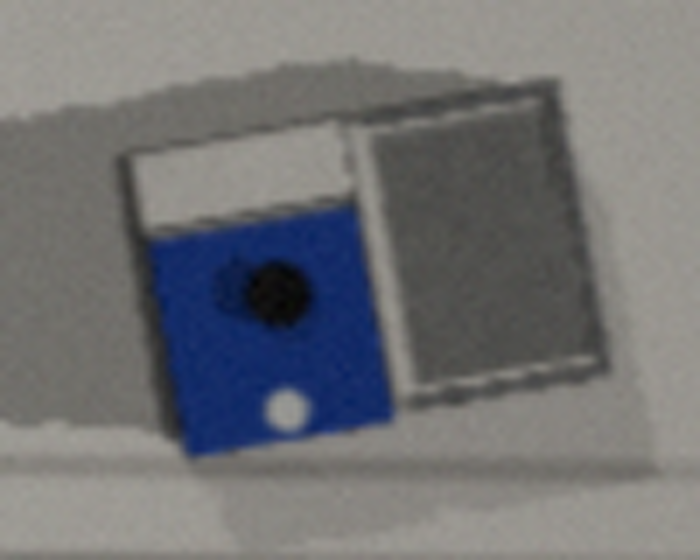

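View pics/s0z.png

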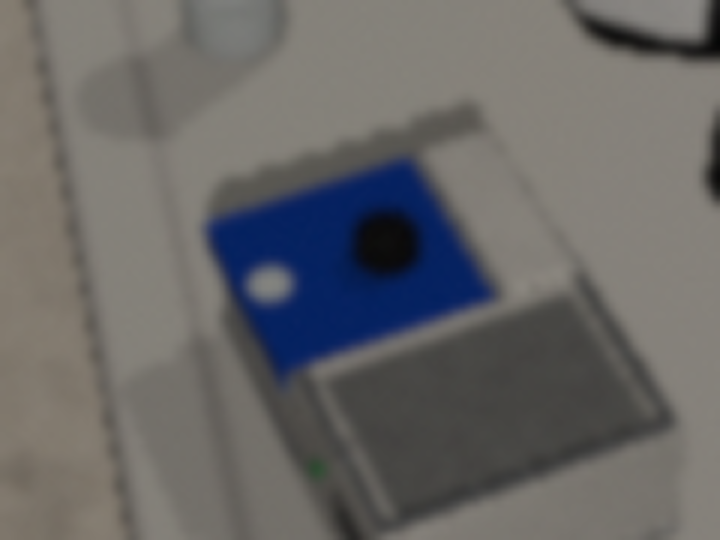

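```bash
python3 - <<'E'
from h import *
from scipy.spatial.transform import Rotation as R
from scipy.optimize import least_squares
s=env.get_state(); q=s["orientation"]; M=R.from_quat(np.r_[q[1:],q[0]]).as_matrix(); print(np.round(M,3))
T=optics.read_camera("top"); S=optics.read_camera("side")
t=lambda a:(360+a[0]/7,250+a[1]/7); u=lambda a:(220+a[0]/6,260+a[1]/6)
obj={ 'hlb':(27,93,62),'hrb':(27,2,62),'hrf':(-68,2,62),'hlf':(-68,93,62),'mk':(-55,47.5,62),'rb':(65,-95,62),'rf':(-65,-95,62)}
tp={'hlb':(150,240),'hrb':(358,205),'hrf':(395,420),'hlf':(190,455),'mk':(288,410),'rb':(560,83),'rf':(610,372)}
sp={'hlb':(415,160),'hrb':(497,297),'hrf':(285,380),'hlf':(208,222),'mk':(269,284)}
def f(x,ret=False):
    c,sn=np.cos(x[2]),np.sin(x[2]); r=[]
    for P,d,m in((T,tp,t),(S,sp,u)):
        for k,v in d.items():
            o=np.array(obj[k])/1000; w=[x[0]+c*o[0]-sn*o[1],x[1]+sn*o[0]+c*o[1],o[2]]
            r+=list(np.array(proj(P,w))-m(v))
    return np.array(r)
o=least_squares(f,[.438,-.31,.16],loss='soft_l1'); print(o.x, np.round(f(o.x),1))
x,y,a=o.x; A=np.array([[np.cos(a),-np.sin(a)],[np.sin(a),np.cos(a)]])
for P,m,c in((T,t,(279,293)),(S,u,(386,240))):
    w=onz(P,m(c),.0685); print('cap',w,A.T@(w[:2]-[x,y])*1000)
print('mark',A@[-.055,.0475]+[x,y])
# eyepieces triangulate candidates
def tri(a,b):
    o1,d1=ray(T,a);o2,d2=ray(S,b); d1/=np.linalg.norm(d1);d2/=np.linalg.norm(d2)
    l=np.linalg.lstsq(np.c_[d1,-d2],o2-o1,rcond=None)[0]; p,qq=o1+l[0]*d1,o2+l[1]*d2; return np.round((p+qq)/2,3),np.linalg.norm(p-qq)
for b in((282,142),(345,285),(256,80)): 
    print(b,tri((307,270),b),tri((510,265),b),tri((127,265),b))
print(onz(T,(320,160),0),'scale')
E
```

```text
[[ 0.     0.286  0.958]
 [ 0.     0.958 -0.286]
 [-1.     0.    -0.   ]]
[ 0.44201421 -0.30838174  0.17592506] [ 0.3 -0.7  0.1 -0.7  0.3 -0.2 -0.1 -0.2  0.  -0.6  0.5 -0.9  1.   0.3
 -0.7 -0.9 -0.3 -0.1 -1.1 -1.5 -1.  -0.  -0.   0.1]
cap [ 0.42821995 -0.26614386  0.0685    ] [-6.1889216  44.00019702]
cap [ 0.43051331 -0.26508306  0.0685    ] [-3.74529568 44.64324408]
mark [ 0.37954973 -0.27124095]
(282, 142) (array([0.492, 0.009, 0.357]), np.float64(0.005487701982179792)) (array([ 0.461, -0.408,  0.592]), np.float64(0.08410707773223623)) (array([0.546, 0.546, 0.062]), np.float64(0.09312894786675555))
(345, 285) (array([ 0.579, -0.012, -0.153]), np.float64(0.1830050627141315)) (array([ 0.507, -0.506,  0.333]), np.float64(0.0016480323855421154)) (array([ 0.708,  0.753, -0.846]), np.float64(0.44694230971187576))
(256, 80) (array([0.465, 0.01 , 0.527]), np.float64(0.047679948239274864)) (array([ 0.445, -0.374,  0.689]), np.float64(0.11259967247061087)) (array([0.5  , 0.462, 0.339]), np.float64(0.005162464633068915))
[ 0.84037663 -0.02222048  0.        ] scale
```

Request:
{"method": "servo_tool", "body": {
  "moves": [
    [0,0,0,-0.155,1],
    [0,0,0,-0.155,1],
    [0,0,0,-0.156,1],
    [0,-4.1,-2.7,0,1],
    [0,-4.1,-2.7,0,1],
    [0,-4.1,-2.7,0,1],
    [0,-4.1,-2.7,0,1],
    [0,-2.75,3.75,0,1],
    [0,-2.75,3.75,0,1],
    [0,0,0,0,1]
  ],
  "grip_force": 20
}}

```text
clock: 2.45
tcp_pos: [0.1724, 0.3288, 0.2316]
orientation: [0.705, -0.06, 0.704, 0.061]
wrist_force: [-0.5, 0.5, -0.0]
finger_gap: 0.0001
```

```bash
cat >> h.py <<'E'
C=np.array([.442,-.3084]);a=.176;A=np.array([[np.cos(a),-np.sin(a)],[np.sin(a),np.cos(a)]])
def U():
    s=env.get_state(); q=s["orientation"]; p=s["tcp_pos"]; from scipy.spatial.transform import Rotation as R
    M=R.from_quat(np.r_[q[1:],q[0]]).as_matrix()
    u=A.T@(p[:2]-C); print("t %.2f unit mm"%s["clock"],np.round(u*1000,1),"z",round(p[2]*1000,1),"relbase",np.round((u+A.T@C)*100,1),"yaw",np.round(np.arctan2(M[1,1],M[0,1])-np.pi/2,4),"tilt",np.round(M[:2,0],4),"F",np.round(s["wrist_force"],1),"q",np.round(s["joint_pos"],2),"gap",round(s["finger_gap"],4))
E
python3 -c "
from h import *;U()"
```

```text
t 2.45 unit mm [-153.9  674.6] z 231.6 relbase [22.7 29.4] yaw 0.171 tilt [0.0012 0.0008] F [-0.5  0.5 -0. ] q [ 0.87 -0.08 -0.41  1.25 -0.    0.7 ] gap 0.0001
```

Request:
{"method": "servo_tool", "body": {
  "moves": [
    [0,-2.75,3.75,0,1],
    [0,-2.75,3.75,0,1],
    [0,-4.67,2.17,0,1],
    [0,-4.67,2.17,0,1],
    [0,-4.67,2.17,0,1],
    [0,-4.67,0,0,1],
    [0,-4.67,0,0,1],
    [0,-4.67,0,0,1],
    [0,-4.67,-0.5,0,1],
    [0,-4.67,-0.5,0,1]
  ]
}}

```text
clock: 3.7
tcp_pos: [0.3736, -0.0703, 0.2315]
orientation: [0.705, -0.062, 0.704, 0.063]
wrist_force: [-0.1, -0.0, -0.7]
finger_gap: -0.0001
```

```bash
python3 -c "
from h import *;U()"
```

```text
t 3.70 unit mm [-25.7 246.4] z 231.5 relbase [ 35.5 -13.5] yaw 0.1771 tilt [0.0007 0.0003] F [-0.1 -0.  -0.7] q [-0.4  -0.07 -0.39  1.24  0.   -0.58] gap -0.0001
```

Request:
{"method": "servo_tool", "body": {
  "moves": [
    [0,-4.67,-0.5,0,1],
    [0,-4.0,0.85,0,1],
    [0,-4.0,0.85,0,1],
    [0,-4.0,0.85,0,1],
    [3.5,0,0,0,1],
    [3.5,0,0,0,1],
    [0,0,0,0,1],
    [0,0,0,0,1],
    [0,0,0,0,1],
    [0,0,0,0,1]
  ]
}}

```text
clock: 4.95
tcp_pos: [0.4236, -0.2303, 0.1625]
orientation: [0.705, -0.063, 0.704, 0.062]
wrist_force: [0.4, -0.3, 0.1]
finger_gap: -0.0002
```

```bash
python3 - <<'E'
from h import *
U()
for n in ["wrist","top","side"]:
    p=optics.read_camera(n); cv2.imwrite(f"pics/{n}1.png",p["pixels"])
    if n=="wrist": 
        print(p["vertical_fov"],p["cx"],p["cy"]); E=np.array(p["extrinsics"]); f,cx,cy=K(p); R_=E[:3,:3];o=-R_.T@E[:3,3]; print(o)
        for nm in ["cap_blue","hatch_blue_mark","unit_blue"]:
            for r in models.pinpoint(nm,p)[:2]:
                v=np.array(r["location"])-[cx,cy]; rr=np.hypot(*v); th=rr/f; d=R_.T@np.array([np.sin(th)*v[0]/rr,-np.sin(th)*v[1]/rr,-np.cos(th)])
                z=0 if nm=="unit_blue" else .062
                w=o+d*(z-o[2])/d[2]; print(nm,r["conf"],r["location"],np.round(w,4),np.round(A.T@(w[:2]-C)*1000,1))
t=cv2.imread("pics/top1.png")[230:330,340:460];s=cv2.imread("pics/side1.png")[230:350,200:340]
cv2.imwrite("pics/c1.png",np.hstack([cv2.resize(t,(390,325)),cv2.resize(s,(379,325))]))
E
```

```text
t 4.95 unit mm [-4.5 80.1] z 162.5 relbase [ 37.7 -30.1] yaw 0.1764 tilt [ 0.0019 -0.0013] F [ 0.4 -0.3  0.1] q [-0.66  0.17 -0.32  1.08  0.   -0.84] gap -0.0002
65.70646984690485 316.6885641836556 238.09295089791
[ 0.35839736 -0.24253027  0.30536242]
cap_blue 0.89 [262.5, 234.5] [ 0.4265 -0.2677  0.062 ] [-8.1 42.8]
hatch_blue_mark 0.61 [266.0, 162.9] [ 0.3782 -0.2727  0.062 ] [-56.6  46.3]
unit_blue 0.62 [224.3, 224.8] [ 0.4412 -0.3083  0.    ] [-0.8  0.2]
```

View pics/wrist1.png

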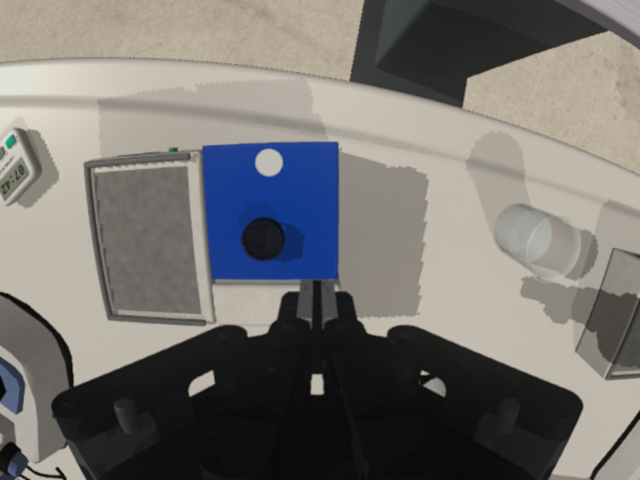

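View pics/c1.png

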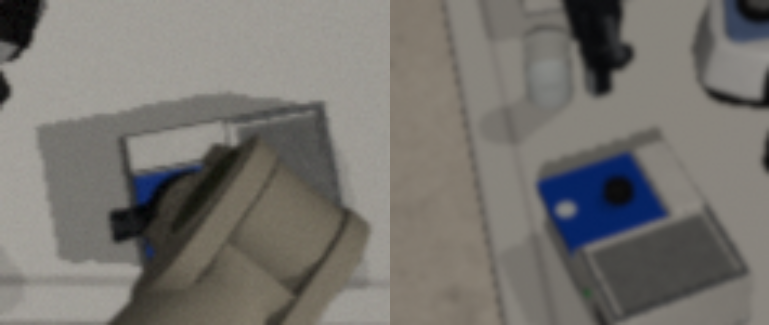

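Request:
{"method": "servo_tool", "body": {
  "moves": [
    [2.2,0,-0.15,0,1],
    [2.2,0,0,0,1],
    [2.2,0,0,0,1],
    [1.8,0,0,0,1],
    [0.8,0,0,0,1],
    [0.4,0,0,0,1],
    [0,0,0,0,1],
    [0,0,0,0,1],
    [0,0,0,0,1],
    [0,0,0,0,1]
  ]
}}

```text
clock: 6.5
tcp_pos: [0.4216, -0.2304, 0.0655]
orientation: [0.705, -0.062, 0.704, 0.062]
wrist_force: [0.7, 0.7, 0.2]
finger_gap: 0.0003
```

```bash
python3 - <<'E'
from h import *
U()
p=optics.read_camera("wrist"); cv2.imwrite("pics/wrist2.png",p["pixels"])
E
```

```text
t 6.50 unit mm [-6.5 80.4] z 65.5 relbase [ 37.5 -30.1] yaw 0.1763 tilt [ 0.0005 -0.0002] F [0.7 0.7 0.2] q [-0.67  0.25 -0.47  0.85  0.   -0.84] gap 0.0003
```

View pics/wrist2.png

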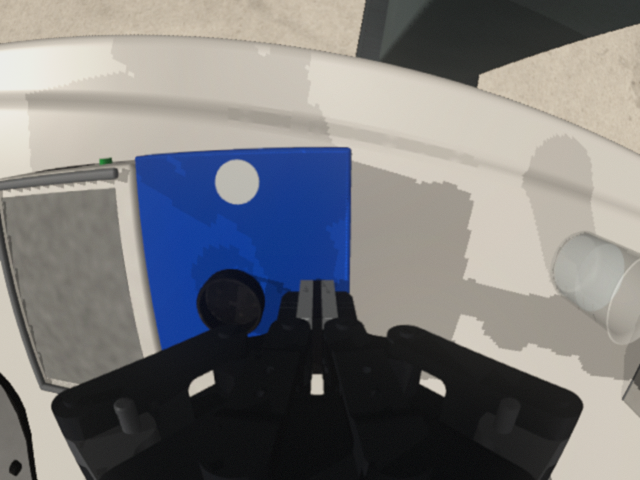

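Request:
{"method": "servo_tool", "body": {
  "moves": [
    [0,-0.5,0,0,1],
    [0,-0.5,0,0,1],
    [0,-0.5,0,0,1],
    [0,-0.5,0,0,1],
    [0,-0.7,0,0,1],
    [0,-0.9,0,0,1],
    [0,-0.9,0,0,1],
    [0,-0.9,0,0,1],
    [0,-0.6,0,0,1],
    [0,0,0,0,1]
  ]
}}

```text
clock: 7.8
tcp_pos: [0.432, -0.2899, 0.0652]
orientation: [0.704, -0.062, 0.704, 0.062]
wrist_force: [-0.5, 0.3, 0.2]
finger_gap: 0.0001
```

```bash
python3 - <<'E'
from h import *
U()
p=optics.read_camera("wrist"); cv2.imwrite("pics/wrist3.png",p["pixels"])
E
```

```text
t 7.80 unit mm [-6.6 20. ] z 65.2 relbase [ 37.5 -36.1] yaw 0.1756 tilt [ 0.0002 -0.    ] F [-0.5  0.3  0.2] q [-0.75  0.32 -0.37  0.88  0.   -0.92] gap 0.0001
```

View pics/wrist3.png

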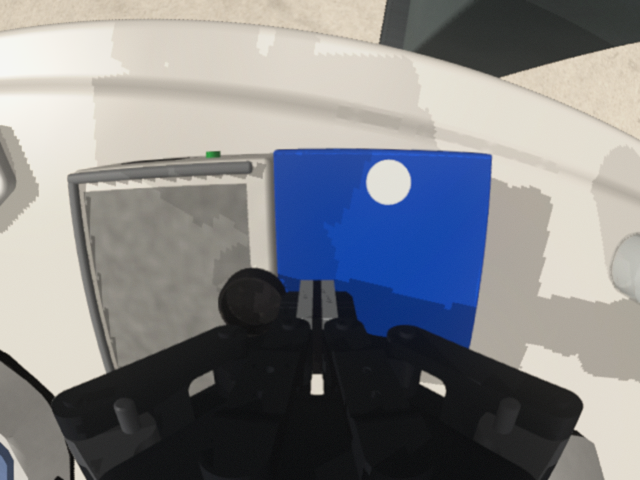

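Request:
{"method": "servo_tool", "body": {
  "moves": [
    [0,-0.4,0,0,1],
    [0,-0.6,0,0,1],
    [0,-0.8,0,0,1],
    [0,-0.8,0,0,1],
    [0,-0.6,0,0,1],
    [0,-0.4,0,0,1],
    [0,-0.2,0,0,1],
    [0,0,0,0,1],
    [0,0,0,0,1],
    [0,1.0,0,0,1]
  ]
}}

```text
clock: 9.1
tcp_pos: [0.4369, -0.317, 0.0653]
orientation: [0.704, -0.062, 0.704, 0.062]
wrist_force: [0.2, 0.3, 0.2]
finger_gap: 0.0004
```

```bash
python3 - <<'E'
from h import *
U()
p=optics.read_camera("wrist"); cv2.imwrite("pics/wrist4.png",p["pixels"])
E
```

```text
t 9.10 unit mm [-6.5 -7.5] z 65.3 relbase [ 37.5 -38.9] yaw 0.1756 tilt [ 0.0003 -0.0002] F [0.2 0.3 0.2] q [-0.78  0.35 -0.32  0.89  0.   -0.95] gap 0.0004
```

View pics/wrist4.png

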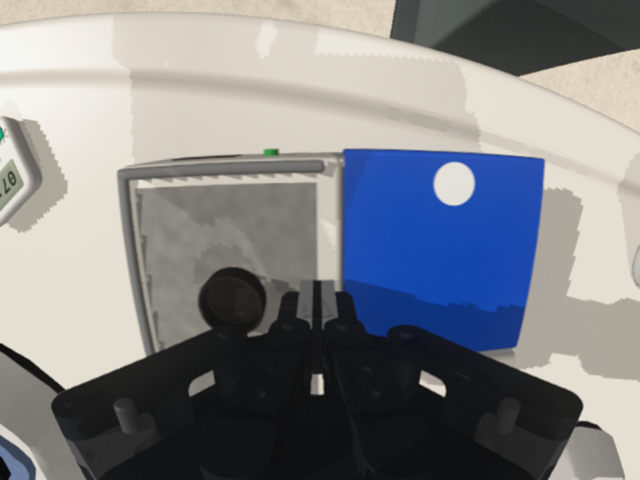

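Request:
{"method": "servo_tool", "body": {
  "moves": [
    [-1.5,0.2,0,0,1],
    [-1.0,1.0,-1.0,0,1],
    [0,1.5,-1.6,0,1],
    [0,1.5,-1.6,0,1],
    [0,1.0,-1.1,0,1],
    [1.0,0,0,0,1],
    [0.7,0,0,0,1],
    [0,0,0,0,1],
    [0,0,0,0,1],
    [0,0,0,0,1]
  ]
}}

```text
clock: 10.4
tcp_pos: [0.3758, -0.2752, 0.0733]
orientation: [0.704, -0.062, 0.704, 0.062]
wrist_force: [-0.3, 0.3, 0.1]
finger_gap: -0.0004
```

```bash
python3 - <<'E'
from h import *
U()
p=optics.read_camera("wrist"); cv2.imwrite("pics/wrist5.png",p["pixels"])
E
```

```text
t 10.40 unit mm [-59.3  44.2] z 73.3 relbase [ 32.2 -33.7] yaw 0.1763 tilt [ 0.0002 -0.    ] F [-0.3  0.3  0.1] q [-0.8   0.22 -0.49  0.86  0.   -0.98] gap -0.0004
```

View pics/wrist5.png

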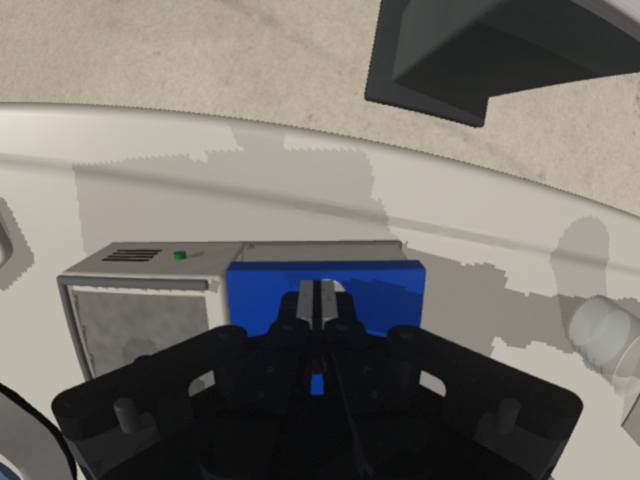

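Request:
{"method": "servo_tool", "body": {
  "moves": [
    [0,0.3,0,0,1],
    [0.6,0,0,0,1],
    [0.3,0,0,0,1],
    [0.2,0,0,0,1],
    [0.2,0,0,0,1],
    [0.2,0,0,0,1],
    [0.2,0,0,0,1],
    [0.2,0,0,0,1],
    [0.2,0,0,0,1],
    [0,0,0,0,1]
  ]
}}

```text
clock: 11.7
tcp_pos: [0.375, -0.2719, 0.0524]
orientation: [0.704, -0.062, 0.704, 0.062]
wrist_force: [-1.3, 1.8, 4.7]
finger_gap: 0.0004
```

```bash
python3 - <<'E'
from h import *
U()
E
```

```text
t 11.70 unit mm [-59.6  47.6] z 52.4 relbase [ 32.2 -33.3] yaw 0.1763 tilt [0.0003 0.0003] F [-1.3  1.8  4.7] q [-0.8   0.24 -0.53  0.8   0.   -0.98] gap 0.0004
```

Request:
{"method": "servo_tool", "body": {
  "moves": [
    [0.1,0,0,0,1],
    [0,0,0,0,1],
    [-3.0,0,-1.5,0,1],
    [-4.5,0,-3.5,0,1],
    [-4.5,0,-3.0,0,1],
    [-3.0,0,0,0,1],
    [-1.0,0,0,0,1],
    [0,0,0,0,1],
    [0,0,0,0,1],
    [0,0,0,0,1]
  ]
}}

```text
clock: 12.95
tcp_pos: [0.296, -0.2853, 0.2099]
orientation: [0.704, -0.062, 0.705, 0.063]
wrist_force: [0.6, 0.2, 0.6]
finger_gap: 0.0
```

```bash
python3 - <<'E'
from h import *
U()
p=optics.read_camera("wrist"); cv2.imwrite("pics/wrist6.png",p["pixels"])
p=optics.read_camera("side"); cv2.imwrite("pics/side6.png",p["pixels"])
s=p["pixels"][200:380,190:370]
cv2.imwrite("pics/c6.png",cv2.resize(s,(590,590)))
E
```

```text
t 12.95 unit mm [-139.7   48.3] z 209.9 relbase [ 24.1 -33.3] yaw 0.1767 tilt [-0.0015  0.0023] F [0.6 0.2 0.6] q [-0.96  0.01 -0.37  1.19  0.   -1.14] gap 0.0
```

View pics/wrist6.png

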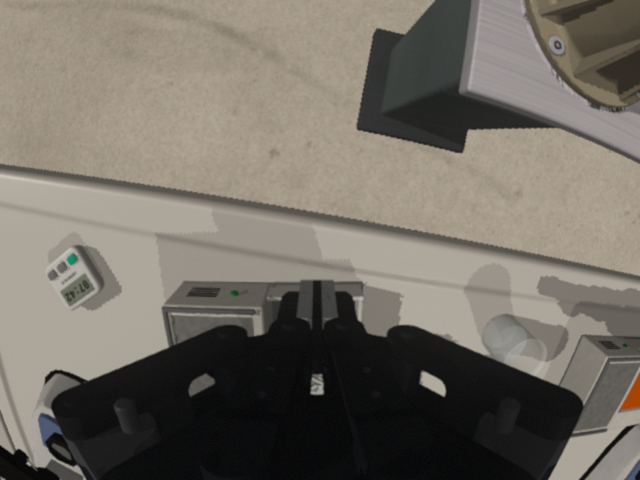

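View pics/c6.png

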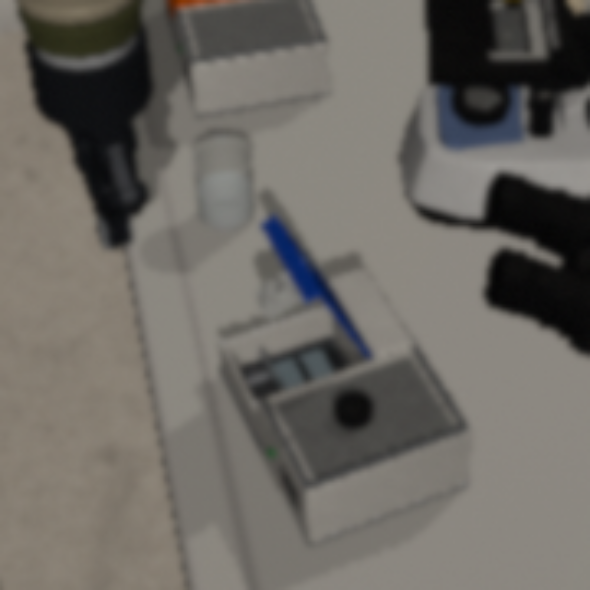

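Side view: the hatch stands open, and the cap lies flat on the deck. I'll wait about 2 s with the arm still and check that it stays.

Request:
{"method": "servo_tool", "body": {
  "moves": [
    [0,0,0,0,1],
    [0,0,0,0,1],
    [0,0,0,0,1],
    [0,0,0,0,1],
    [0,0,0,0,1],
    [0,0,0,0,1],
    [0,0,0,0,1],
    [0,0,0,0,1],
    [0,0,0,0,1],
    [0,0,0,0,1]
  ]
}}

```text
clock: 14.3
tcp_pos: [0.2962, -0.2861, 0.2113]
orientation: [0.704, -0.062, 0.704, 0.062]
wrist_force: [0.5, 0.3, 0.5]
finger_gap: -0.0002
```

Request:
{"method": "servo_tool", "body": {
  "moves": [
    [0,0,0,0,1],
    [0,0,0,0,1],
    [0,0,0,0,1],
    [0,0,0,0,1],
    [0,0,0,0,1],
    [0,0,0,0,1],
    [0,0,0,0,1],
    [0,0,0,0,1],
    [0,0,0,0,1],
    [0,0,0,0,1]
  ]
}}

```text
clock: 15.55
tcp_pos: [0.2962, -0.2861, 0.2113]
orientation: [0.704, -0.062, 0.704, 0.062]
wrist_force: [0.6, 0.1, 1.4]
finger_gap: -0.0
```

```bash
python3 - <<'E'
from h import *
U()
p=optics.read_camera("side"); cv2.imwrite("pics/side7.png",p["pixels"])
s=p["pixels"][130:380,190:400]
cv2.imwrite("pics/c7.png",cv2.resize(s,(496,590)))
for r in models.pinpoint("cap_blue",p)[:2]:
    w=onz(p,r["location"],.062); print(r["conf"],np.round(A.T@(w[:2]-C)*1000,1))
for nm in ["cap_orange","beaker","brass_weight","timer","petri_2","flask"]:
    for r in models.pinpoint(nm,p)[:1]: print(nm,r["conf"],np.round(r["location"],1))
E
```

```text
t 15.55 unit mm [-139.6   47.5] z 211.3 relbase [ 24.2 -33.4] yaw 0.1762 tilt [0.     0.0001] F [0.6 0.1 1.4] q [-0.96  0.01 -0.37  1.19  0.   -1.14] gap -0.0
0.56 [ -0.9 -42.8]
cap_orange 0.51 [253.2 190.4]
beaker 0.94 [259.8 261.7]
brass_weight 0.62 [235.  186.7]
timer 0.71 [304.9 410.6]
petri_2 0.61 [251.  159.4]
flask 0.48 [358.4 200. ]
```

View pics/c7.png

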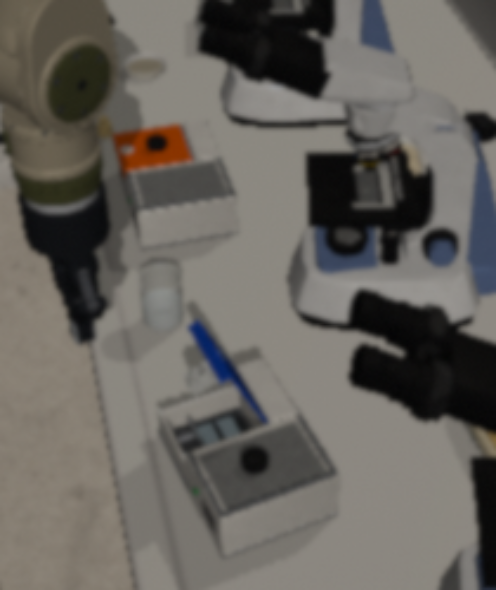

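The hatch is still open 2.6 s later, the cap is on the deck, and the orange dryer and the other things look unmoved.

```bash
python3 -c "
from h import *;print(order.hand_in())"
```

```text
the job is handed in; nothing more can be done
None
```

The blue hatch is open and the job is handed in, at about 15.6 s on the robot's clock.

- **Cap:** I slid it off the hatch with the shut fingertips. It lies flat on the deck, about 43 mm from the hatch side of the deck, inside the rails.
- **Press:** I pressed the white mark once, to an estimated 11–12 mm. The force read 4.7 N just before the last millimetre and was not read at full depth. I then lifted up and forward, clear of the hatch.
- **Hatch:** It popped open and looked the same in the side camera 2.6 s later, with the arm held clear.
- **Orange dryer and loose things:** In the last side view the orange hatch is shut with its cap on it. The network's positions for the beaker, weight, timer, petri dish, flask and orange cap all stayed within about 5 pixels of the start, which is about the network's own scatter.

No check failed. I did not take a final top view, and the hatch angle is judged only from the picture.

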